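Hang the long drawplate on the spring-clip peg

ROBOT

A 6-joint arm with a two-finger parallel gripper is mounted at the origin on the work surface. World frame = base frame: x ahead of the robot, y to its left, z up, the work surface at z = 0. Lengths are in m, angles in rad, forces in N, time in s.
With the tool pointing down it reaches from about 0.3 to 0.75 m from the base axis. Payload 8.5 kg.
Tool frame: the origin (TCP) lies on the centre line of the jaws, within the pads' length; the fingertips stand 19 mm ahead of it and the grasp point (between the pads) is the TCP; z points along the fingers, y is the line along which they close (so a half turn about z gives the same grasp; the last joint's range is limited). The gripper opens to 85 mm and grips with 20 to 120 N. Pads are 22 mm wide; open, the fingers measure 114 mm over their backs; the gripper's body (76 mm by 85 mm) begins 54 mm behind the grasp point. The pads swing forward as they close: fully open they stand 13 mm farther back than shut.
Start: joints at [-1.474, 0.381, 1.297, -0, 1.464, -0.215], TCP at [0.169, -0.523, 0.25] pointing down, gripper open.
Joint ranges: [-3.11, 3.11], [-0.89, 2.33], [0.22, 2.48], [-1.42, 4.56], [0.17, 2.85], [-2.88, 2.88]. Speed limits (rad/s): [2.39, 2.39, 3.14, 3.14, 3.14, 3.14].

INTERFACE

Orientations are given as a unit quaternion [w, x, y, z].
In Python, from cell import state, imaging, job gives the robot as it stands.
- The arm moves only by the tool play_rows, never from a script. Its argument "steps" is a list that holds one entry, the list of rows, each a list of 7 numbers: the shift along the world's x, y, z scaled (see below), then the turn, a rotation vector about the world's x, y, z scaled (see below), then the finger opening in mm, from 0 to 85.4. In form: [[[x, y, z, ax, ay, az, jaw], ...]]. A call has 1 to 12 rows; each row shifts and turns the commanded pose from where the row before left it; what a row does not reach is not made up. The controller multiplies each number of a shift by 0.04 m and each number of a turn by 0.1 rad. A row lasts 1/10 s, in which the tool goes at most 50 mm and 8.59 degrees, less where a joint would pass 70% of its speed; a pose out of reach is approached as far as the arm can. A call with a number of a shift or a turn outside -1 to 1 is refused whole. A call with a gripper value outside its range is refused whole. The fingers move at their own pace and stop on an object; the grip force is fixed at half the most. Time passes only in rows, so rows that do not move let the fingers close. It gives the time, the measured TCP pose, the force, the opening and the grip force at its end, in the units of the state.
- state(): the state, without advancing time (a new reading comes with each control period).
- imaging.read_camera(name): name is "side" or "top"; returns the picture (420x560x3 uint8, blue, green, red); there is no depth.
- imaging.camera_model(name): a dict with "camera_matrix" (3x3 intrinsics, pixels), "extrinsics" (4x4, takes a point from world to camera coordinates). Camera axes: x right, y down, z forward; pixel columns grow to the right and rows downward; lengths in m; the calibration is good to about 2 mm. A picture is of the moment at which its call begins. camera_model takes no time and is no camera call.
- job.sign_off(): hands the job in; it is judged then, once.
The state is a dict: "clock": time; "q": joint angles; "dq": joint speeds; "joint_torque": joint torques, N m; "eef_pos": TCP position; "tool_rot": TCP orientation; "force": force on the tool from outside, world axes, zero at the start; "moment": the same for the moment, N m; "gripper_width": finger opening in m; "gripper_force": force on a finger pad.
Only numpy, scipy, OpenCV 4.12 (cv2) and the standard library are available. Lean on these libraries where they do the work, as an engineer would, in place of code of your own. Each camera call takes 0.05 s, during which the arm holds its last target. There are 200 camera calls.

TASK

Hang the longer of the two steel drawplates by its eye on the peg of the sloping wooden tool rest, and press it down past the peg's spring clip until it lies fully home, flat against the board and hanging straight down the slope. Leave the short drawplate, the charcoal block and the flux jar where they are, and let go of everything at the end.

Things in the scene. Friction and masses are not known exactly. Their poses are not given: they have to be found in the camera images.
- long_plate: The long drawplate: flat bare-steel bar 160 x 38 x 10 mm, 0.28 to 0.48 kg, lying flat on the bench, two rows of small black dots (draw holes) on top and one through eye near one end. Origin: centre of its underside. x along its length toward the eye end, y across its width, z up out of the dotted face.
- long_plate_eye (a point): Centre of the long drawplate's through eye (15 mm diameter) at the level of its underside, 62 mm along +x from the plate's origin (18 mm from its end). Axes as the plate's.
- short_plate: The short drawplate, a bystander: same but 105 x 38 x 10 mm, eye 34.5 mm from its centre. Origin: centre of its underside.
- board: Face of the tool rest's wooden board, 200 mm along the slope, 200 mm wide, rising at 35 degrees away from the robot on a fixed wooden stand. Origin: on its face, midway across, 115 mm from its lower edge. x points up the slope, y across the board, z out of the board.
- peg_foot (a point): Where the axis of the peg meets the board's face, 60 mm uphill of the board's origin; axes as the board's. Steel peg 12 mm in diameter, 40 mm long, along z, with a 2 mm chamfer at the tip. Home: the eye's centre at this point, the plate's x along this x (eye end uphill).
- clip (a joint): Spring clip, a bent wire on the peg's uphill side, standing out 5.5 mm (widest 17.5 mm above the board, ramp starts 30 mm above it). The eye stops on it; pressing the plate there with roughly 10 N (up to 20) drives it past, into free room for the 10 mm plate. Value: how far the clip is pressed into the peg, m, 0 = fully out.
- peg_tip (a point): Centre of the free end of the peg, 40 mm from the foot along the peg. Axes as peg_foot.
- charcoal: Bystander: black charcoal soldering block 100 x 60 x 32 mm on the bench. Origin: centre of its underside, x along its length.
- flux_jar: Bystander: white-capped jar, 68 mm in diameter, 75 mm tall, standing. Origin: centre of its underside.
Things that resemble listed ones, but are neither listed nor needed, are in the scene too. What is shaped like the long_plate but orange is not meant.

How it is judged:
By the outcome, as a careful person would: the job done as asked, in the order asked, and still so for the second after the job is handed in, with the robot touching nothing.
It also fails if it takes over 48 s, if anything falls off the work surface, if the arm or the gripper's body presses on something with over 40 N, if the wrist force passes 120 N, or if a joint passes its speed limit or range.

## Working session

There is one attempt and no reset: what is moved stays moved. The work goes in short steps, Python scripts to look and compute and a tool call to move; the robot and the scene stay as the last step left them, time stands still between calls to the robot, and variables do not carry over. Pictures are saved under pics/ and viewed, at most 10 in all, crops included, and the job is handed in when it is done.

Besides the shell and the picture viewer there is one more tool, called after "Call:" as name(argument=value, ...), one argument or row to a line, values as JSON. play_rows: Moves the arm, as the interface text tells. Shifts and turns lie within -1 to 1; 1 stands for 0.04 m of shift or 0.1 rad of turn. Its arguments: {"type":"object","properties":{"steps":{"type":"array"}},"required":["steps"]}

```bash
mkdir -p pics
python3 - <<'E'
from cell import state, imaging, job
import cv2,numpy as np
for n in("side","top"):
    im=imaging.read_camera(n); cv2.imwrite(f"pics/{n}0.png",im)
    m=imaging.camera_model(n); print(n,np.round(m["camera_matrix"],1).tolist(),np.round(m["extrinsics"],4).tolist())
s=state();print(s)
E
```

```text
side [[424.0, 0.0, 285.4], [0.0, 424.0, 217.9], [0.0, 0.0, 1.0]] [[-0.978, -0.2078, -0.0161, 0.5471], [-0.1458, 0.7375, -0.6594, 0.1422], [0.1489, -0.6425, -0.7516, 1.065], [0.0, 0.0, 0.0, 1.0]]
top [[517.6, 0.0, 289.2], [0.0, 517.6, 207.0], [0.0, 0.0, 1.0]] [[0.0159, -0.9999, 0.0051, 0.0356], [-0.9963, -0.0163, -0.0848, 0.5463], [0.0849, -0.0037, -0.9964, 1.0989], [0.0, 0.0, 0.0, 1.0]]
{'clock': 0.1, 'q': array([-1.47433657e+00,  3.81122831e-01,  1.29814365e+00,  1.66133807e-05,
        1.46362463e+00, -2.15297071e-01]), 'dq': array([-1.06501218e-03, -1.88186378e-03, -4.01040756e-03, -1.69402196e-03,
       -1.80089243e-05,  2.93986874e-04]), 'joint_torque': array([ 3.53254523e-03, -4.49224770e+01, -2.31655025e+01, -1.05470604e-04,
        3.67776302e-03, -3.78964657e-06]), 'eef_pos': array([ 0.16868203, -0.52324598,  0.24979056]), 'tool_rot': array([-6.47592361e-04,  9.87875471e-01,  1.55247005e-01,  4.67974712e-05]), 'force': array([-0.08480467,  0.16360693, -1.21756537]), 'moment': array([-0.06393073,  0.04743976,  0.02538707]), 'gripper_force': 0.0, 'gripper_width': 0.08530699850752563}
```

View pics/side0.png

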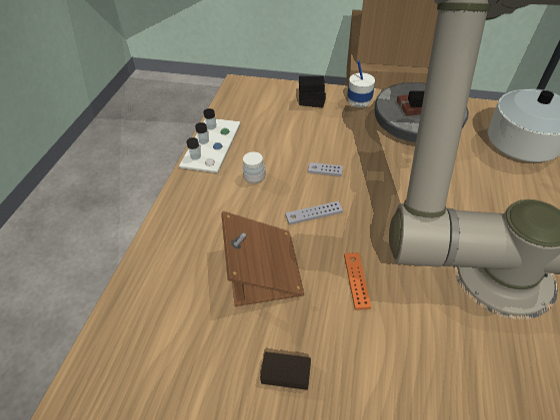

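View pics/top0.png

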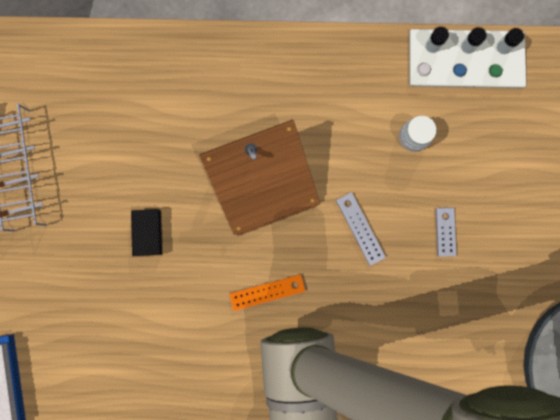

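The side view shows the grey long plate at (314,212), the grey short plate at (325,169), the orange plate at (357,280) and the peg at (239,240). In the top view these are at (361,229), (446,232), (267,292) and about (252,151). The longer grey-steel bar at top (361,229) fits the description: the orange one is excluded and the one at (446,232) is too short. I'll check it in enlarged crops.

Run:
```python
import cv2
t=cv2.imread("pics/top0.png"); s=cv2.imread("pics/side0.png")
a=cv2.resize(t[110:275,195:395],None,fx=4,fy=4,interpolation=cv2.INTER_CUBIC)[:600]
cv2.imwrite("pics/topc.png",cv2.resize(t[115:265,195:395],None,fx=4,fy=4,interpolation=cv2.INTER_CUBIC))
cv2.imwrite("pics/sidec.png",cv2.resize(s[190:310,200:360],None,fx=5,fy=5,interpolation=cv2.INTER_CUBIC))
```

```text
(no output)
```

View pics/topc.png

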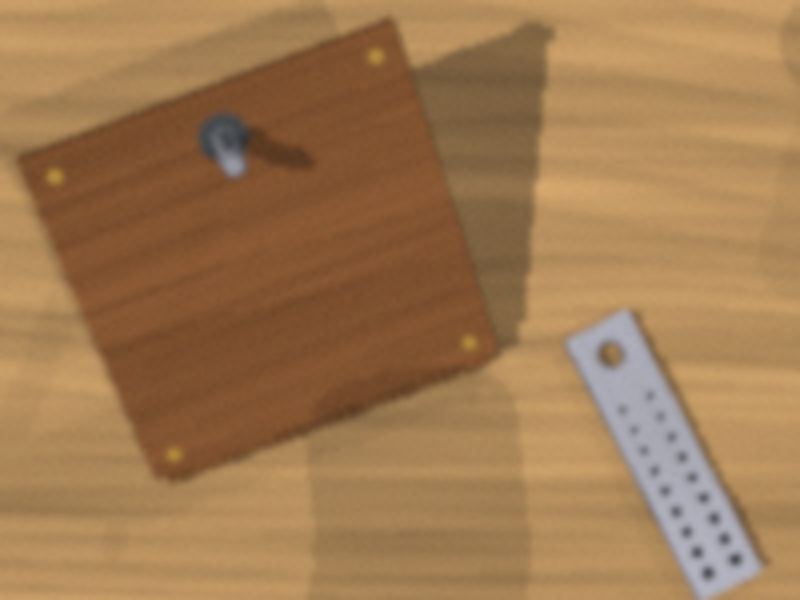

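View pics/sidec.png

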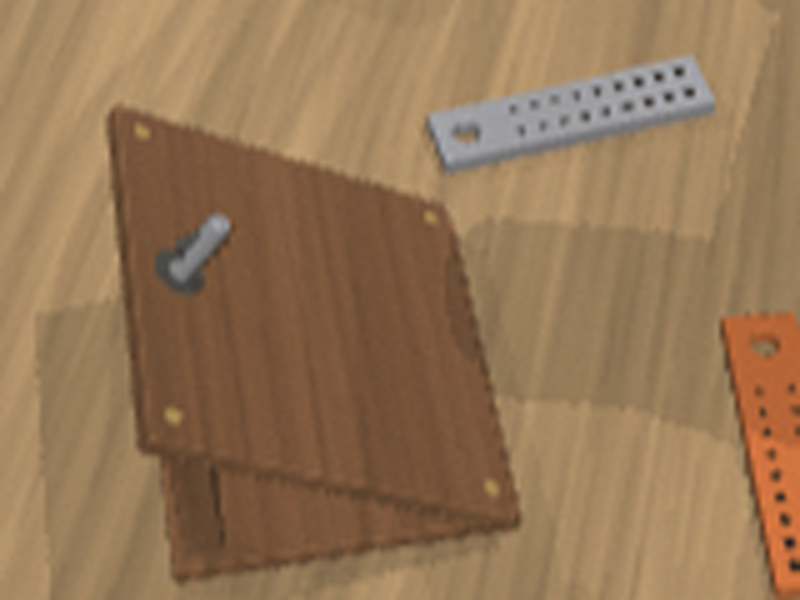

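The crops confirm it: a bare-steel long bar with an eye and two rows of black dots. Its eye is at top crop (612,353) and side crop (466,131). Peg tip is at (233,170) / (221,222), and the four board screws can be matched between views. Next I triangulate and fit.

```bash
cat > h.py <<'E'
import numpy as np, cv2
from scipy.optimize import least_squares
from scipy.spatial.transform import Rotation as R
from cell import imaging
M={n:imaging.camera_model(n) for n in("side","top")}
def proj(n,X):
    m=M[n];E=np.array(m["extrinsics"]);c=np.atleast_2d(X)@E[:3,:3].T+E[:3,3]
    p=c@np.array(m["camera_matrix"]).T;return p[:,:2]/p[:,2:]
def tri(t,s):
    f=lambda X:np.r_[(proj("top",X)-t).ravel(),(proj("side",X)-s).ravel()]
    r=least_squares(f,[.4,0,.05]);return r.x,np.sqrt(np.mean(r.fun**2))
T=lambda p:(np.array(p)+.5)/4-.5+[195,115]
S=lambda p:(np.array(p)+.5)/5-.5+[200,190]
E
cat > m.py <<'E'
from h import *
P=dict(sUL=((55,177),(173,415)),sUR=((376,57),(142,131)),sLR=((469,343),(431,217)),sLL=((174,455),(491,487)),
cUL=((20,157),(140,446)),cUR=((393,18),(112,107)),cLR=((497,348),(442,205)),cLL=((163,477),(519,519)),
tip=((233,170),(221,222)),foot=((223,138),(182,268)),
eye=((612,353),(466,131)),e1=((566,343),(447,163)),e2=((630,310),(430,118)),f2=((762,566),(693,58)),f1=((703,600),(713,100)),
d1=((708,573),(689,92)),d2=((735,560),(679,72)))
X={}
for k,(t,s) in P.items():
    X[k],e=tri(T(t),S(s)); print(k,np.round(X[k]*1000,1),round(e,2))
# board fit: x0,y0,z0,yaw with slope 35 ; corners and screws (inset a)
def bp(v):
    Rm=(R.from_euler('z',v[3])*R.from_euler('y',-v[4])).as_matrix(); return Rm,np.array(v[:3])
def pts(v):
    Rm,o=bp(v);a=v[5]
    L={}
    for n,u,w in(("UL",.085,.1),("UR",.085,-.1),("LR",-.115,-.1),("LL",-.115,.1)):
        L["c"+n]=[u,w,0]; L["s"+n]=[u+(-a if u>0 else a),w-np.sign(w)*a,0]
    L["tip"]=[.06,0,.04]
    return {k:Rm@np.array(x)+o for k,x in L.items()}
def f(v):
    q=pts(v);r=[]
    for k in q: r+=[proj("top",q[k])[0]-T(P[k][0]),proj("side",q[k])[0]-S(P[k][1])]
    return np.r_[np.ravel(r),(v[4]-np.radians(35))*60]
r=least_squares(f,[.5,.1,.1,.3,.6,.012],x_scale=[.1,.1,.1,.1,.1,.01],loss='soft_l1');v=r.x;Rm,o=bp(v)
print("board",np.round(v,4),"deg",np.degrees(v[3:5]),np.abs(r.fun).max())
print(np.round(r.fun[:36].reshape(9,4),1))
print("foot",Rm@[.06,0,0]+o,"tip",Rm@[.06,0,.04]+o,"lowedge z",(Rm@[-.115,0,0]+o))
# plate fit
L={"eye":[.062,0,.010],"e1":[.08,.019,.01],"e2":[.08,-.019,.01],"f1":[-.08,.019,.01],"f2":[-.08,-.019,.01]}
def g(v):
    Rm=R.from_euler('z',v[3]).as_matrix();r=[]
    for k,x in L.items():
        q=Rm@x+v[:3]; r+=[proj("top",q)[0]-T(P[k][0]),proj("side",q)[0]-S(P[k][1])]
    return np.ravel(r)
r=least_squares(g,[.4,-.1,0,.4],loss='soft_l1');print("plate",np.round(r.x,4),np.degrees(r.x[3]));print(np.round(r.fun.reshape(-1,4),1))
E
python3 m.py
```

```text
sUL [629.4 206.4 125.5] 0.27
sUR [692.8  48.3 124.8] 0.31
sLR [560.   -4.6  26. ] 0.26
sLL [496.8 153.6  25.6] 0.25
cUL [639.3 224.2 124.6] 0.3
cUR [710.9  40.  129.8] 0.51
cLR [557.9 -20.3  18. ] 0.39
cLL [483.6 160.4  12. ] 0.81
tip [630.1 116.6 151.2] 0.16
foot [650.8 123.9 121.2] 0.45
eye [557.4 -84.2   7.7] 0.33
e1 [562.7 -58.8   7.7] 0.25
e2 [581.4 -94.7   2.2] 0.53
f2 [ 441.1 -167.2    5.4] 0.69
f1 [ 423.4 -134.6    7.8] 0.22
d1 [ 437.9 -137.1    8.8] 0.29
d2 [ 445.3 -151.8    8.5] 0.24
board [0.6074 0.1057 0.0821 0.3822 0.6027 0.014 ] deg [21.89836911 34.53233261] 1.969434578842737
[[-0.7  2.   1.1 -1.1]
 [-0.1  0.6 -0.4  1.1]
 [ 0.6  1.2 -0.2 -0.5]
 [ 0.3  0.2 -0.7  0.4]
 [ 1.   1.1 -0.  -0.3]
 [ 0.3 -0.7 -1.2 -0.1]
 [-1.4  1.7 -0.8 -0.1]
 [-0.3 -0.3 -1.   0.3]
 [ 0.6 -0.7 -0.9  0.1]]
foot [0.6532402  0.12414778 0.11611185] tip [0.63220142 0.11569094 0.14906411] lowedge z [0.51947612 0.07037939 0.01690939]
plate [ 0.5022 -0.1138 -0.0041  0.4904] 28.097434087517392
[[ 0.1  0.7 -0.3  0.3]
 [ 0.2 -0.1 -0.8  0.2]
 [-0.5  0.3 -1.1 -0.5]
 [-0.   0.5 -0.2  0.4]
 [ 0.6  1.  -0.9 -0.4]]
```

Call:
play_rows(
  steps=[
    [[0.78,0.9,-0.25,0,0,0.146,85],[0.78,0.9,-0.25,0,0,0.146,80],[0.78,0.9,-0.25,0,0,0.146,70],[0.78,0.9,-0.25,0,0,0.146,60],[0.78,0.9,-0.25,0,0,0.146,52],[0.78,0.9,-0.25,0,0,0.146,52],[0.78,0.9,-0.25,0,0,0.146,52],[0.78,0.9,-0.25,0,0,0.146,52],[0.78,0.9,-0.25,0,0,0.146,52],[0.78,0.9,-0.25,0,0,0.146,52],[0.78,0.9,-0.25,0,0,0.146,52],[0.78,0.9,-0.25,0,0,0.146,52]],
  ],
)

```text
clock: 1.3
eef_pos: [0.5441, -0.0896, 0.1297]
tool_rot: [-0.0, 0.97, 0.241, -0.0]
force: [0.3, -0.7, 0.1]
gripper_width: 0.0523
gripper_force: 0.0
```

Call:
play_rows(
  steps=[
    [[0.01,-0.035,-0.6,0,0,0,48],[0,0,-0.6,0,0,0,48],[0,0,-0.6,0,0,0,48],[0,0,-0.5,0,0,0,48],[0,0,-0.1,0,0,0,48],[0,0,0,0,0,0,48]],
  ],
)

```text
clock: 1.9
eef_pos: [0.5434, -0.0928, 0.034]
tool_rot: [-0.0, 0.971, 0.241, -0.001]
force: [0.2, 0.1, 0.4]
gripper_width: 0.0483
gripper_force: 0.0
```

Run:
```python
from cell import state, imaging
import cv2
s=imaging.read_camera("side");t=imaging.read_camera("top")
a=cv2.resize(s[160:250,260:380],None,fx=5,fy=5,interpolation=cv2.INTER_CUBIC)
cv2.imwrite("pics/g1.png",a); print(state()["eef_pos"],state()["force"],state()["gripper_width"])
```

```text
[ 0.54398526 -0.09306409  0.03521825] [ 0.43833944 -0.56808005  0.38611762] 0.04817324392804179
```

View pics/g1.png

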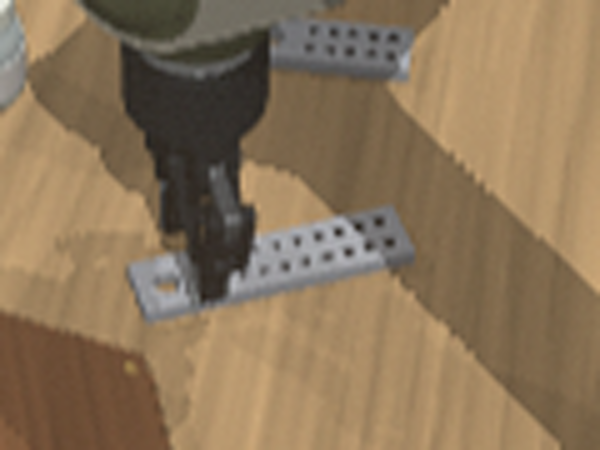

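The picture shows the fingers straddling the plate, with tips at crop (210,300) just behind the eye at (167,283). Now I descend to touch.

Call:
play_rows(
  steps=[
    [[0.015,0.05,-0.15,0,0,0,48],[0,0,-0.15,0,0,0,48],[0,0,0,0,0,0,48],[0,0,-0.025,0,0,0,48],[0,0,-0.025,0,0,0,48],[0,0,0,0,0,0,48]],
  ],
)

```text
clock: 2.6
eef_pos: [0.5441, -0.0909, 0.0203]
tool_rot: [0.0, 0.971, 0.241, 0.0]
force: [0.2, 1.2, -0.1]
gripper_width: 0.0478
gripper_force: 0.0
```

Call:
play_rows(
  steps=[
    [[0,0,-0.025,0,0,0,44],[0,0,0,0,0,0,42],[0,0,-0.025,0,0,0,42],[0,0,0,0,0,0,42]],
  ],
)

```text
clock: 3.0
eef_pos: [0.5441, -0.0908, 0.0182]
tool_rot: [-0.0, 0.97, 0.241, -0.0]
force: [-0.5, 0.3, 0.4]
gripper_width: 0.0421
gripper_force: 0.0
```

Call:
play_rows(
  steps=[
    [[0,0,-0.025,0,0,0,42],[0,0,0,0,0,0,42],[0,0,-0.025,0,0,0,42],[0,0,0,0,0,0,42]],
  ],
)

```text
clock: 3.4
eef_pos: [0.5441, -0.0909, 0.0172]
tool_rot: [0.0, 0.97, 0.241, 0.0]
force: [-2.0, 2.4, 10.4]
gripper_width: 0.0417
gripper_force: 5.3
```

Call:
play_rows(
  steps=[
    [[0,0,0.09,0,0,0,42],[0,0,0,0,0,0,42],[0,0,0,0,0,0,30],[0,0,0,0,0,0,30],[0,0,0,0,0,0,30],[0,0,0,0,0,0,30]],
  ],
)

```text
clock: 4.0
eef_pos: [0.5441, -0.0907, 0.0204]
tool_rot: [-0.0, 0.971, 0.241, 0.0]
force: [-2.2, 1.5, 7.6]
gripper_width: 0.0361
gripper_force: 60.0
```

```bash
cat > plan.py <<'E'
from h import *
from cell import state
def target(phi=21.8,th=35):
    a,b=np.radians([phi,th]);u=np.array([np.cos(b)*np.cos(a),np.cos(b)*np.sin(a),np.sin(b)])
    n=np.array([-np.sin(b)*np.cos(a),-np.sin(b)*np.sin(a),np.cos(b)])
    return np.c_[u,np.cross(-n,u),-n]
def plan(tip,above,e=(.0144,0,.0204),phi=21.8):
    s=state();q=s["tool_rot"];Rc=R.from_quat([q[1],q[2],q[3],q[0]]);Rt=target(phi)
    rv=(R.from_matrix(Rt)*Rc.inv()).as_rotvec()
    p=np.array(tip)-Rt[:,2]*above-Rt@np.array(e)
    print("tcp",p,"shift units",np.round((p-s["eef_pos"])/.04,3),"turn units",np.round(rv/.1,3))
    return p,Rt
if __name__=="__main__":
    plan((.630,.116,.153),.03)
E
python3 plan.py
```

```text
tcp [0.59220687 0.10088383 0.18602576] shift units [1.202 4.79  4.14 ] turn units [ 2.564 -5.543 -1.027]
```

Call:
play_rows(
  steps=[
    [[0,0,1,0,0,0,30],[0,0,1,0,0,0,30],[0.12,0.48,0.35,0.256,-0.554,-0.103,30],[0.12,0.48,0.35,0.256,-0.554,-0.103,30],[0.12,0.48,0.35,0.256,-0.554,-0.103,30],[0.12,0.48,0.35,0.256,-0.554,-0.103,30],[0.12,0.48,0.25,0.256,-0.554,-0.103,30],[0.12,0.48,0.25,0.256,-0.554,-0.103,30],[0.12,0.48,0.25,0.256,-0.554,-0.103,30],[0.12,0.48,0.15,0.256,-0.554,-0.103,30],[0.12,0.48,0.15,0.256,-0.554,-0.103,30],[0.12,0.48,0,0.256,-0.554,-0.103,30]],
  ],
)

```text
clock: 5.2
eef_pos: [0.5919, 0.1018, 0.1978]
tool_rot: [-0.057, 0.936, 0.18, 0.296]
force: [1.0, 0.9, -4.3]
gripper_width: 0.036
gripper_force: 62.1
```

Run:
```python
from plan import *
import cv2
s=imaging.read_camera("side");t=imaging.read_camera("top")
cv2.imwrite("pics/s2.png",s);cv2.imwrite("pics/t2.png",t)
a=cv2.resize(s[170:290,200:320],None,fx=5,fy=5,interpolation=cv2.INTER_CUBIC)
b=cv2.resize(t[110:230,210:290],None,fx=5,fy=5,interpolation=cv2.INTER_CUBIC)
cv2.imwrite("pics/c2.png",np.hstack([a,b])[:, :800] if 0 else cv2.resize(np.hstack([s[180:270,210:300],t[120:210,215:275]]),None,fx=5,fy=5,interpolation=cv2.INTER_CUBIC))
p,Rt=plan((.630,.116,.153),.03); st=state(); print(st["eef_pos"],st["tool_rot"],st["gripper_width"],st["force"],st["gripper_force"])
q=st["tool_rot"];Rc=R.from_quat([q[1],q[2],q[3],q[0]]).as_matrix()
e=Rc@[.0144,0,.0204]+st["eef_pos"];print(e,proj("side",e),proj("top",e))
```

```text
tcp [0.59220687 0.10088383 0.18602576] shift units [ 0.041 -0.05  -0.254] turn units [-0.003 -0.041 -0.02 ]
[0.59055166 0.10288477 0.19617566] [-0.05768941  0.93691947  0.18113512  0.29333242] 0.035824118425839276 [ 0.34891501  0.1461079  -5.28974749] 62.13093124330044
[0.61231535 0.1116581  0.18763805] [[250.36775172 223.14743674]] [[254.07920556 163.26900254]]
```

View pics/c2.png

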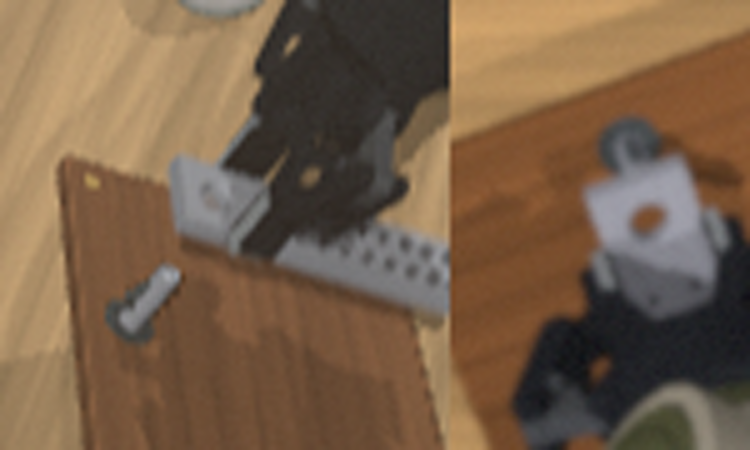

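Side crop (left half) shows the eye rim at (215,192) and the peg tip at (172,272). The top crop (right half) shows the eye at (650,217) and the peg foot behind the plate end. I triangulate the held eye against the tip.

Run:
```python
from plan import *
c=lambda x,y,ox,oy:(np.array([x,y])+.5)/5-.5+[ox,oy]
X,r=tri(c(200,217,215,120),c(215,192,210,180)); print("eye top seen",X,r)
s=state();q=s["tool_rot"];Rc=R.from_quat([q[1],q[2],q[3],q[0]]).as_matrix()
m=Rc@[.0144,0,.0104]+s["eef_pos"];print("expected",m,proj("top",m),proj("side",m))
print("seen in tool",Rc.T@(X-s["eef_pos"]))
Rt=target();tip=np.array([.6301,.1162,.1512])
print("seen eye top rel. tip in board axes (x up,y across,z out)",(X-tip)@np.c_[Rt[:,0],-Rt[:,1],-Rt[:,2]], "expected",(m-tip)@np.c_[Rt[:,0],-Rt[:,1],-Rt[:,2]])
```

```text
eye top seen [0.60864764 0.10943079 0.20380368] 0.6132391961405393
expected [0.60702776 0.10951444 0.19585061] [[254.90094121 165.37019436]] [[252.63864995 220.36402088]]
seen in tool [0.02014694 0.00066764 0.00470709]
seen eye top rel. tip in board axes (x up,y across,z out) [0.01179695 0.00168161 0.05595693] expected [0.00602867 0.00236084 0.05028701]
```

Run:
```python
import cv2
s=cv2.imread("pics/s2.png")
cv2.imwrite("pics/c3.png",cv2.resize(s[195:280,235:348],None,fx=7,fy=7,interpolation=cv2.INTER_CUBIC))
```

```text
(no output)
```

View pics/c3.png

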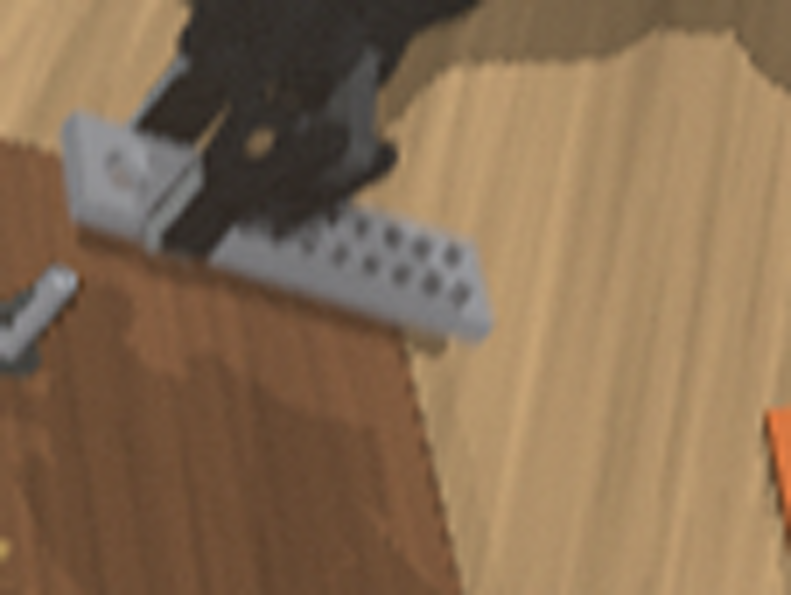

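```bash
cat > fit.py <<'E'
from plan import *
def fit(sp,tp,st):
    q=st["tool_rot"];Rc=R.from_quat([q[1],q[2],q[3],q[0]]).as_matrix()
    # plate in tool: x'=tool x, y'=-tool y, z'=-tool z
    F=np.diag([1,-1,-1.])
    def pose(v): 
        Rp=Rc@F@R.from_rotvec(v[3:]).as_matrix(); return Rp,st["eef_pos"]+Rc@v[:3]   # v[:3]: eye underside in tool
    def res(v):
        Rp,e=pose(v);r=[]
        for n,d in(("side",sp),("top",tp)):
            for L,p in d: r.append(proj(n,Rp@(np.array(L)-[.062,0,0])+e)[0]-p)
        prior=np.r_[(v[:3]-[.0144,0,.0204])/.003,v[3]/.03,v[4]/.3,v[5]/.03]*.5
        return np.r_[np.ravel(r),prior]
    r=least_squares(res,[.0144,0,.0204,0,0,0],loss='soft_l1',x_scale=[.01]*3+[.1]*3)
    print("eye in tool mm",np.round(r.x[:3]*1e3,1),"rot deg",np.degrees(r.x[3:]).round(1));print(np.round(r.fun[:-6].reshape(-1,2),1).tolist())
    Rp,e=pose(r.x);print("plate x",Rp[:,0],"pitch",np.degrees(np.arcsin(Rp[2,0])),"yaw",np.degrees(np.arctan2(Rp[1,0],Rp[0,0])),"eye",e);return Rp,e,r.x
E
python3 - <<'E'
from fit import *
c=lambda x,y,ox,oy,k:(np.array([x,y])+.5)/k-.5+[ox,oy]
s=lambda x,y:c(x,y,235,195,7); t=lambda x,y:c(x-450,y,215,120,5)
sp=[([.08,-.019,.01],s(70,117)),([.08,.019,.01],s(80,209)),([-.08,-.019,.01],s(468,240)),([-.08,.019,.01],s(489,321)),([-.0685,-.0082,.01],s(453,253)),([-.0685,.0082,.01],s(460,293))]
tp=[([.08,.019,.01],t(587,195)),([.08,-.019,.01],t(686,157))]
fit(sp,tp,state())
E
```

```text
eye in tool mm [16.5  1.5 20.8] rot deg [-0.2  0.9  0. ]
[[-1.0, 0.1], [-0.6, -0.3], [0.3, -0.3], [0.5, 0.4], [-0.6, 0.2], [-0.2, -0.3], [0.2, 0.6], [-0.1, 0.8]]
plate x [0.7701973  0.30922872 0.55782947] pitch 33.90582381124666 yaw 21.8751081013497 eye [0.6146673  0.1110317  0.18852893]
```

```bash
cat >> plan.py <<'E'
def go(above):
    return plan((.6302,.1160,.1512),above,(.0160,.0010,.0208))
E
python3 - <<'E'
from plan import *
go(.004); Rt=target(); print("10mm along -n in units",Rt[:,2]*.01/.04,"5mm uphill",Rt[:,0]*.005/.04,"across",-Rt[:,1]*.001/.04)
E
```

```text
tcp [0.60445207 0.10677858 0.16233775] shift units [ 0.348  0.097 -0.846] turn units [-0.003 -0.041 -0.02 ]
10mm along -n in units [ 0.1331394   0.05325196 -0.20478801] 5mm uphill [0.09507138 0.03802584 0.07169705] across [-9.28419589e-03  2.32121457e-02  6.93889390e-19]
```

Call:
play_rows(
  steps=[
    [[0.09,0.025,-0.21,0,-0.01,-0.005,30],[0.09,0.025,-0.21,0,-0.01,-0.005,30],[0.09,0.025,-0.21,0,-0.01,-0.005,30],[0.08,0.022,-0.21,0,-0.01,-0.005,30],[0,0,0,0,0,0,30],[0,0,0,0,0,0,30]],
  ],
)

```text
clock: 5.9
eef_pos: [0.6062, 0.1049, 0.164]
tool_rot: [-0.056, 0.936, 0.18, 0.297]
force: [-0.8, -0.3, -3.3]
gripper_width: 0.0359
gripper_force: 62.1
```

Run:
```python
from plan import *
import cv2
s=imaging.read_camera("side");t=imaging.read_camera("top")
cv2.imwrite("pics/s4.png",s);cv2.imwrite("pics/t4.png",t)
cv2.imwrite("pics/c4.png",cv2.resize(np.hstack([s[195:265,215:285],t[125:195,225:275]]),None,fx=6.6,fy=6.6,interpolation=cv2.INTER_CUBIC))
go(.004); st=state(); print(st["eef_pos"],st["force"])
```

```text
tcp [0.60445207 0.10677858 0.16233775] shift units [-0.045  0.046 -0.058] turn units [0.01 0.04 0.02]
[0.6062408  0.10492206 0.16466429] [ 0.05987754  0.06102669 -4.89105689]
```

View pics/c4.png

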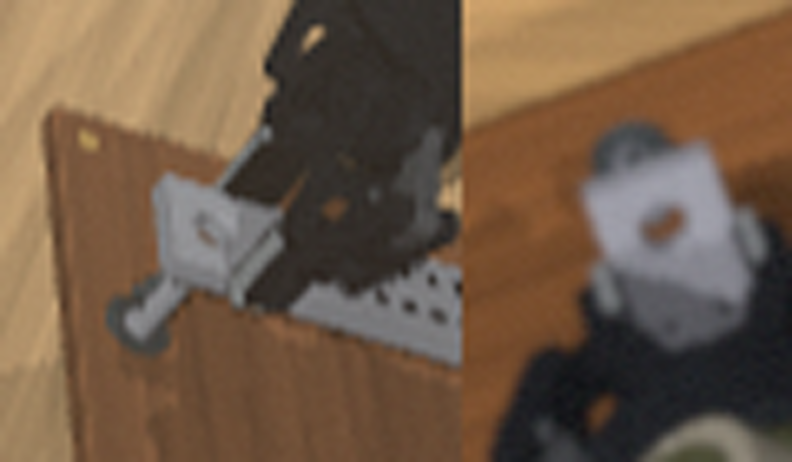

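The side crop shows the peg shaft, tip hidden behind the plate's corner, at (180,285). The top crop shows the eye at (662,228), about 2 mm right of the peg axis, which matches the measured tracking error. I correct that first and then push on.

Call:
play_rows(
  steps=[
    [[-0.045,0.046,-0.058,0.01,0.04,0.02,30],[0,0,0,0,0,0,30],[0,0,0,0,0,0,30]],
  ],
)

```text
clock: 6.3
eef_pos: [0.6043, 0.1069, 0.1621]
tool_rot: [-0.057, 0.937, 0.18, 0.295]
force: [-0.0, -1.5, -4.8]
gripper_width: 0.0362
gripper_force: 62.1
```

```bash
cat > chk.py <<'E'
from plan import *
go(0.004);s=state();Rt=target();B=np.c_[Rt[:,0],-Rt[:,1],-Rt[:,2]]
q=s["tool_rot"];Rc=R.from_quat([q[1],q[2],q[3],q[0]]).as_matrix()
e=s["eef_pos"]+Rc@[.016,.001,.0208]
print("eye rel tip mm",((e-[.6302,.1160,.1512])@B*1e3).round(1),"force board",(s["force"]@B).round(1),"moment",s["moment"].round(2),s["clock"])
E
python3 chk.py
```

```text
tcp [0.60445207 0.10677858 0.16233775] shift units [ 0.005 -0.004  0.005] turn units [-0.001 -0.004 -0.001]
eye rel tip mm [-0.2  0.2  3.9] force board [-3.2 -1.4 -3.6] moment [-0.15  0.51  0.01] 6.3
```

Call:
play_rows(
  steps=[
    [[0.027,0.011,-0.041,0,0,0,30],[0.027,0.011,-0.041,0,0,0,30],[0,0,0,0,0,0,30],[0.027,0.011,-0.041,0,0,0,30],[0.027,0.011,-0.041,0,0,0,30],[0,0,0,0,0,0,30]],
  ],
)

```text
clock: 6.9
eef_pos: [0.6092, 0.1085, 0.1557]
tool_rot: [-0.057, 0.936, 0.18, 0.296]
force: [3.1, -0.2, -4.3]
gripper_width: 0.036
gripper_force: 62.0
```

```bash
python3 chk.py
```

```text
tcp [0.60445207 0.10677858 0.16233775] shift units [-0.12  -0.044  0.167] turn units [-0.001  0.007  0.004]
eye rel tip mm [ 0.4 -0.2 -4.4] force board [-0.2 -1.4 -5.2] moment [-0.11  0.05 -0.06] 6.9
```

Call:
play_rows(
  steps=[
    [[0.027,0.011,-0.041,0,0,0,30],[0.027,0.011,-0.041,0,0,0,30],[0,0,0,0,0,0,30]],
  ],
)

```text
clock: 7.2
eef_pos: [0.6114, 0.1094, 0.1525]
tool_rot: [-0.057, 0.936, 0.18, 0.296]
force: [2.5, 0.1, -2.1]
gripper_width: 0.0359
gripper_force: 62.2
```

```bash
python3 chk.py
python3 - <<'E'
from plan import *
s=imaging.read_camera("side");t=imaging.read_camera("top")
cv2.imwrite("pics/s5.png",s);cv2.imwrite("pics/t5.png",t)
cv2.imwrite("pics/c5.png",cv2.resize(np.hstack([s[195:265,215:285],t[125:195,225:275]]),None,fx=6.6,fy=6.6,interpolation=cv2.INTER_CUBIC))
E
```

```text
tcp [0.60445207 0.10677858 0.16233775] shift units [-0.174 -0.065  0.246] turn units [-0.001  0.009  0.005]
eye rel tip mm [ 0.5 -0.2 -8.3] force board [ 0.7 -0.8 -3. ] moment [-0.08 -0.27 -0.09] 7.2
```

View pics/c5.png

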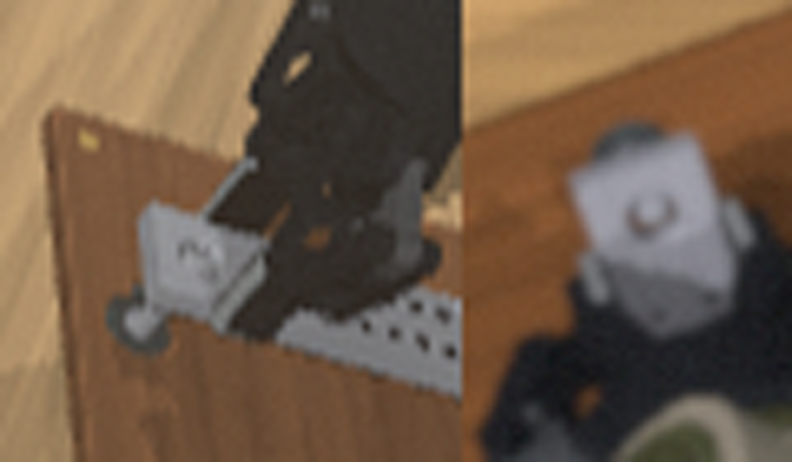

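The peg tip now shows inside the eye in both halves, at (208,268) and (655,213), so the plate is on the peg. I continue down onto the clip.

Call:
play_rows(
  steps=[
    [[0.027,0.011,-0.041,0,0,0,30],[0.027,0.011,-0.041,0,0,0,30],[0.027,0.011,-0.041,0,0,0,30],[0,0,0,0,0,0,30]],
  ],
)

```text
clock: 7.7
eef_pos: [0.6147, 0.1108, 0.1477]
tool_rot: [-0.057, 0.936, 0.18, 0.296]
force: [5.4, 0.5, 2.6]
gripper_width: 0.0361
gripper_force: 62.4
```

```bash
python3 chk.py
```

```text
tcp [0.60445207 0.10677858 0.16233775] shift units [-0.256 -0.101  0.365] turn units [-0.002  0.011  0.003]
eye rel tip mm [  0.7  -0.  -14.3] force board [ 5.7 -1.5 -0.9] moment [ 0.15 -0.87 -0.15] 7.7
```

Call:
play_rows(
  steps=[
    [[0.033,0.013,-0.037,0,0,0,30],[0.033,0.013,-0.037,0,0,0,30],[0.033,0.013,-0.037,0,0,0,30],[0,0,0,0,0,0,30]],
  ],
)

```text
clock: 8.1
eef_pos: [0.6189, 0.1124, 0.1437]
tool_rot: [-0.057, 0.936, 0.18, 0.296]
force: [8.7, 1.5, 1.9]
gripper_width: 0.036
gripper_force: 62.2
```

```bash
python3 chk.py
```

```text
tcp [0.60445207 0.10677858 0.16233775] shift units [-0.362 -0.141  0.466] turn units [-0.002  0.022  0.005]
eye rel tip mm [  2.1  -0.2 -20.1] force board [ 8.2 -1.8 -3.4] moment [ 0.35 -1.12 -0.1 ] 8.1
```

Call:
play_rows(
  steps=[
    [[0.027,0.011,-0.041,0,0,0,30],[0.027,0.011,-0.041,0,0,0,30],[0.027,0.011,-0.041,0,0,0,30],[0,0,0,0,0,0,30]],
  ],
)

```text
clock: 8.5
eef_pos: [0.6227, 0.1137, 0.139]
tool_rot: [-0.057, 0.936, 0.18, 0.297]
force: [9.6, 3.8, 2.7]
gripper_width: 0.0362
gripper_force: 62.3
```

```bash
python3 chk.py
```

```text
tcp [0.60445207 0.10677858 0.16233775] shift units [-0.457 -0.173  0.584] turn units [-0.002  0.032  0.008]
eye rel tip mm [  2.7  -0.4 -26.3] force board [10.  -0.  -3.7] moment [ 0.63 -1.45  0.03] 8.5
```

Call:
play_rows(
  steps=[
    [[0.025,0.01,-0.042,0,0,0,30],[0.025,0.01,-0.042,0,0,0,30],[0.025,0.01,-0.042,0,0,0,30],[0.025,0.01,-0.042,0,0,0,30],[0,0,0,0,0,0,30]],
  ],
)

```text
clock: 9.0
eef_pos: [0.6262, 0.1154, 0.1312]
tool_rot: [-0.057, 0.936, 0.18, 0.296]
force: [12.9, 2.7, -6.6]
gripper_width: 0.0361
gripper_force: 61.4
```

```bash
python3 chk.py
```

```text
tcp [0.60445207 0.10677858 0.16233775] shift units [-0.545 -0.217  0.779] turn units [-0.002  0.008  0.002]
eye rel tip mm [  1.3  -0.  -35. ] force board [  6.8  -2.3 -12.9] moment [ 0.08 -0.9  -0.24] 9.0
```

The clip now pulls the plate down, so it has snapped past. I seat it gently.

Call:
play_rows(
  steps=[
    [[0.027,0.011,-0.041,0,0,0,30],[0,0,0,0,0,0,30],[0.027,0.011,-0.041,0,0,0,30],[0,0,0,0,0,0,30]],
  ],
)

```text
clock: 9.4
eef_pos: [0.6276, 0.1161, 0.1273]
tool_rot: [-0.057, 0.937, 0.18, 0.295]
force: [7.8, 0.3, -2.5]
gripper_width: 0.0363
gripper_force: 62.1
```

```bash
python3 chk.py
```

```text
tcp [0.60445207 0.10677858 0.16233775] shift units [-0.578 -0.234  0.875] turn units [-0.    -0.012 -0.   ]
eye rel tip mm [  0.3   0.1 -39. ] force board [ 4.6 -2.6 -6.3] moment [-0.14 -0.44 -0.3 ] 9.4
```

Call:
play_rows(
  steps=[
    [[0.015,0.006,-0.022,0,0,0,30],[0,0,0,0,0,0,30],[0.015,0.006,-0.022,0,0,0,30],[0,0,0,0,0,0,30]],
  ],
)

```text
clock: 9.8
eef_pos: [0.6282, 0.1165, 0.1264]
tool_rot: [-0.057, 0.937, 0.18, 0.295]
force: [-2.3, -4.5, 6.0]
gripper_width: 0.0355
gripper_force: 63.5
```

```bash
python3 chk.py
```

```text
tcp [0.60445207 0.10677858 0.16233775] shift units [-0.594 -0.243  0.899] turn units [ 0.001 -0.007 -0.002]
eye rel tip mm [  0.4   0.2 -40.2] force board [ 0.3 -3.3  7.1] moment [-0.43  0.18 -0.25] 9.8
```

Board contact at -40.2 mm, which is home. I release and retreat along the peg axis.

Call:
play_rows(
  steps=[
    [[0,0,0,0,0,0,44],[0,0,0,0,0,0,52],[0,0,0,0,0,0,60],[0,0,0,0,0,0,60],[-0.13,-0.053,0.2,0,0,0,60],[-0.26,-0.106,0.41,0,0,0,60],[-0.39,-0.16,0.61,0,0,0,60],[-0.39,-0.16,0.61,0,0,0,60],[-0.39,-0.16,0.61,0,0,0,60],[-0.8,-0.2,0.5,0,0,0,60],[-0.8,-0.2,0.5,0,0,0,60],[0,0,0,0,0,0,60]],
  ],
)

```text
clock: 11.0
eef_pos: [0.4999, 0.0748, 0.2666]
tool_rot: [-0.056, 0.936, 0.18, 0.297]
force: [0.3, -1.0, -0.2]
gripper_width: 0.06
gripper_force: 0.0
```

Run:
```python
from plan import *
print(state()["eef_pos"],state()["force"])
s=imaging.read_camera("side");t=imaging.read_camera("top")
cv2.imwrite("pics/s6.png",s);cv2.imwrite("pics/t6.png",t)
cv2.imwrite("pics/c6.png",cv2.resize(np.hstack([s[200:310,205:315],t[115:225,220:280]]),None,fx=4.7,fy=4.7,interpolation=cv2.INTER_CUBIC))
```

```text
[0.49985063 0.07484622 0.26656387] [ 0.29252116 -0.96962102 -0.24313507]
```

View pics/c6.png

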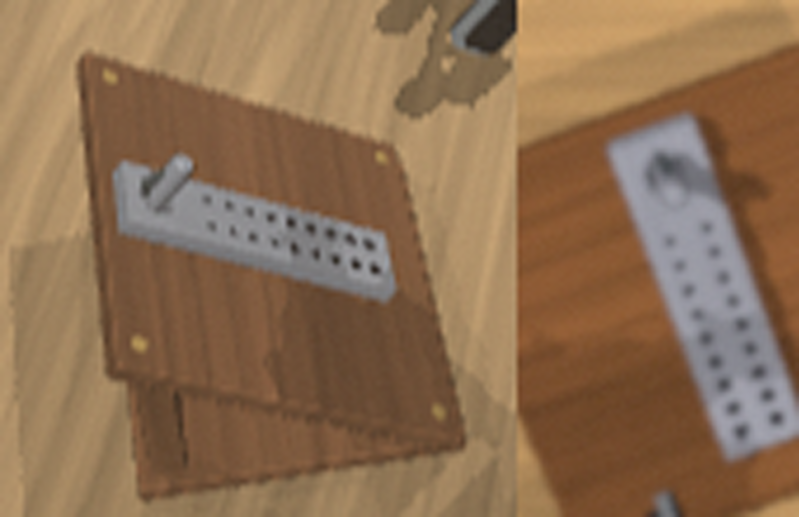

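The picture shows the plate on the peg with the clip above its top face. Last dots are at side (370,244), (376,269) and top (776,418), (741,432); first dots at side (207,200), (211,226) and top (707,228), (670,242). Next I check height and straightness numerically.

Run:
```python
from plan import *
k=4.7;s=lambda x,y:(np.array([x,y])+.5)/k-.5+[205,200]; t=lambda x,y:(np.array([x-517,y])+.5)/k-.5+[220,115]
Rt=target();B=np.c_[Rt[:,0],-Rt[:,1],-Rt[:,2]]; foot=np.array([.6302,.116,.1512])-B[:,2]*.04
for n,a,b in(("last-",(776,418),(370,244)),("last+",(741,432),(376,269)),("first-",(707,228),(207,200)),("first+",(670,242),(211,226)),
 ("screwUR",None,None)):
    if a: X,r=tri(t(*a),s(*b));print(n,((X-foot)@B*1e3).round(1),round(r,2))
```

```text
last- [-131.4   -7.9    9.9] 0.34
last+ [-131.5    9.    10.3] 0.34
first- [-31.9  -8.7   8.8] 0.25
first+ [-31.8   8.3   9. ] 0.25
```

The dots sit 9–10 mm above the board and within 0.5° of straight, so the plate is flat and home.

```bash
python3 -c "
from cell import job
print(job.sign_off())"
```

```text
the job is handed in; nothing more can be done
None
```

The long steel drawplate hangs by its eye on the peg, pressed past the clip. It measures flat on the board and within about 0.5° of straight down the slope. The gripper is open and clear, no other items were handled, and the job was handed in at about 11 s.

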